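# Run the setter's work carrier round the bend and latch it in the head

## Robot

A 7-joint arm with a two-finger parallel gripper is mounted at the origin on the work surface. World frame = base frame: x ahead of the robot, y to its left, z up, the work surface at z = 0. Lengths are in m, angles in rad, forces in N, time in s.
With the tool pointing down it reaches from about 0.425 to 0.95 m from the base axis. Payload 4.7 kg.
Tool frame: the origin (TCP) lies midway between the tips of the shut fingers; the grasp point (between the pads) lies 19 mm behind it (grasp_offset is the distance from the TCP to the grasp point, in m); z points along the fingers, y is the line along which they close (so a half turn about z gives the same grasp; the last joint's range is limited). The gripper opens to 85 mm and grips with 20 to 120 N. Pads are 22 mm wide; open, the fingers measure 114 mm over their backs; the gripper's body (76 mm by 85 mm) begins 54 mm behind the grasp point. The pads swing forward as they close: fully open they stand 13 mm farther back than shut.
Start: joints at [1.219, 0.469, -0.049, 1.532, 0.024, 1.141, -0.082], TCP at [0.214, -0.64, 0.231] pointing down, gripper open.
Joint ranges: [-2.59, 2.59], [-0.33, 1.99], [-1.39, 1.29], [0.1, 2.45], [-1.04, 4.18], [0.21, 1.99], [-2.66, 2.66]. Speed limits (rad/s): [2.57, 2.57, 3.14, 3.14, 3.14, 3.14, 3.14].

## Interface

Orientations are given as a rotation vector (axis times angle).
In Python, from workcell import * gives the robot as it stands.
- The arm moves only by the tool carry_out, never from a script. Its argument "targets" is a list of rows, each a list of 3 entries, a list of its own where there are three numbers: the shift along the tool's x, y, z in cm, then the turn about the tool's z in degrees, then the closure, from 0 (fully open) to 1 (shut). A call has exactly 5 rows; each row shifts and turns the commanded pose from where the row before left it, along the tool's axes as they then stand; what a row does not reach is not made up. A row lasts 1/12 s, in which the tool goes at most 41.7 mm and 7.16 degrees, less where a joint would pass 70% of its speed; a pose out of reach is approached as far as the arm can. A call is refused whole if a number of a shift passes 4.17 or a number of a turn 7.16, either way. A call with a gripper value outside its range is refused whole. The fingers move at their own pace and stop on an object; "squeeze" is the grip in N (left out, the last holds). Time passes only in rows, so rows that do not move let the fingers close, or fill a call up. It gives the time, the measured TCP pose, the force, the opening and the grip force at its end, in the units of the state.
- get_obs(): the state, without advancing time (a new reading comes with each control period).
- snapshot(name): name is "scene" or "top" or "wrist"; returns (picture, depth): 480x640x3 uint8, red, green, blue; 480x640 float32, m along the optical axis (not along the pixel's ray), 0 where there is no reading.
- get_calibration(name): a dict with "fx", "fy", "cx", "cy" (pixels), "R" (3x3) and "t" (3): a world point X has camera coordinates R X + t. Camera axes: x right, y down, z forward; pixel columns grow to the right and rows downward; lengths in m; the calibration is good to about 2 mm. A picture is of the moment at which its call begins: read the wrist's pose just before it. get_calibration takes no time and is no camera call; for the wrist camera it gives the pose at the moment of the call.
- finish_job(): hands the job in; it is judged then, once.
Trained networks look in the newest picture that a camera, given by its name, has taken for a name from the list of things; names that differ only in an ending like _2 or _b are one class to them, and where a whole thing is asked for, a point or a joint stands for the part that bears it (a point fixed in the world has none). Each returns a list of dicts, best first, with "score" (0 to 1); they miss things now and then, are a little off and sometimes report something else, mostly with a low value. They report only what shows in the picture. A call takes as long as a camera call. They do not tell look-alikes from the thing itself.
- cut_out(camera, thing): "region" (480x640 bool, what is visible of it).
- place_of(camera, thing): "xyz" ([x, y, z] in m, in world coordinates, good to about 4 mm: a listed point, or the origin of a listed thing).
The state is a dict: "clock": time; "q": joint angles; "joint_vel": joint speeds; "joint_torque": joint torques, N m; "tcp_pos": TCP position; "orientation": TCP orientation; "ft_force": force on the tool from outside, world axes, zero at the start; "wrist_torque": the same for the moment, N m; "gripper_width": opening from 0.0 (shut) to 1.0 (fully open); "grasp_force": force on a finger pad.
Only numpy, scipy, OpenCV 4.12 (cv2) and the standard library are available. Lean on these libraries where they do the work, as an engineer would, in place of code of your own. Each camera call takes 0.05 s, during which the arm holds its last target. There are 200 camera calls.

## Task

Push the work carrier by its stem along the guide, round the bend and on into the grey head, until the spring catch snaps in behind it and holds it against the brass plunger; then let go. Push gently: at most about 15 N on the stem and no wedging or ramming, or the stone works loose. Leave the other things on the bench alone.

Things in the scene. Friction and masses are not known exactly. Their poses are not given: they have to be found in the camera images.
- track: The guide: fixed steel plate 250 x 304 x 6 mm on the bench with two aluminium walls clamped on it (tops 21 mm above the bench, 3 mm lips overhang the lane by 4 mm to keep the carrier down), a lane 33 mm wide, floor 6 mm above the bench. Origin: bench height, the bend's centre if the walls sit mid-way. In this frame (mm) the lane runs along +x at y=-80 from x=-119 (closed) to x=0, then turns left.
- lane_exit (a point): End of the bend, lane centre, floor, at (80, 0, 6) mm in the track's frame if the walls sit mid-way; they are clamped up to 6 mm to either side along the track's x, with head and all, not measured. Bend: quarter circle, centre-line radius 80 mm; then straight along +y. The nose meets the catch, an 8 mm upright spring pin at the lane's inner side, 50 mm before latching: 1 to 3 N more.
- carrier: Oiled steel block, 0.36 to 0.48 kg, captive under the lips. Origin: centre of its underside; +x ahead along the lane. Two 30 mm discs, 17 mm ahead of and behind the origin, fit the lane with 1.5 mm play each side. Body above (17 to 32 mm up) 32 mm wide, half-round nose 32 mm ahead, flat tail 16 mm behind. Starts in the entry lane, origin at x=-75 to -40 mm in the track's frame. Slides at 1 to 4 N.
- stem (a point): Middle of the carrier's stem: a dark wooden round post, 16 mm thick, over the carrier's origin, 32 to 62 mm above its underside (this point 47 mm), with a 3 mm cap and a stone. Push low on it, along the lane. In the last 4 mm before latching the nose presses the plunger (1 N rising to 6 N), the pin snaps in behind the tail, and 5 mm on (13 N) is a hard end; unlatched, it springs back.
- parts_box: A small open white plastic box, 45 x 45 x 22 mm, standing on the plate inside the bend; origin under its centre. To be left alone.
- mug: A white mug, 76 mm wide, 90 mm high, on the bench to the left; origin under its centre. To be left alone.
- bottle: A small white bottle, 36 mm wide, 75 mm high, on the bench to the right; origin under its centre. To be left alone.
- tape: A grey ring (empty tape core), 64 mm wide, 18 mm high, on the bench to the right; origin under its centre. To be left alone.
- lane_end (a point): Far end of the exit lane, floor centre, at (80, 190, 6) mm in the track's frame; same axes. Before it a grey head, top 36 mm above the bench, straddles the lane, clamped anywhere within 36 mm and not measured: the carrier latches with its origin somewhere at y = 80 to 116 mm in the track's frame, to be found by feel.
Mind the look-alikes: they are no part of the job. Of the things like the carrier, leave any that is green; of the rest the smaller one is meant.

How it is judged:
On the way:
1. the carrier is round the bend, in the exit lane (y of carrier in the frame of track above 0.015 m and x of carrier in the frame of track between 0.066 and 0.094 m and angle between the x axis of carrier and the y axis of track, either way round below 0.2 rad), for 0.1 s.
At the end, for the whole second after the job is handed in: The carrier stands upright (within 6 degrees) and at rest in the exit lane, let go and latched: held under the head's spring between plunger and catch, so that its contact forces on guide and head, weight included, add up to more than 11 N (12 to 18 N latched, under 10 N otherwise) (contact force between carrier and track above 11 N and y of carrier in the frame of track above 0.075 m and x of carrier in the frame of track between 0.066 and 0.094 m and angle between carrier's own z axis and vertical below 0.1 rad and linear speed of carrier below 0.01 m/s and contact force between carrier and the arm below 0.1 N and contact force between carrier and the fingers below 0.1 N); the robot touches nothing.
It fails at once if the carrier is wedged or rammed: its contact forces on guide, head, catch and plunger add up to more than 30 N (contact force between carrier and track above 30 N).
It fails at once if another thing is shifted by more than 20 mm (distance of any of parts_box, mug, bottle, tape from where it was at the start of the episode above 0.02 m).
It also fails if it takes over 61 s, if anything falls off the work surface, if the arm or the gripper's body presses on something with over 40 N, if the wrist force passes 120 N, or if a joint passes its speed limit or range.

## Working session

There is one attempt and no reset: what is moved stays moved. The work goes in short steps, Python scripts to look and compute and a tool call to move; the robot and the scene stay as the last step left them, time stands still between calls to the robot, and variables do not carry over. Pictures are saved under pics/ and viewed, at most 10 in all, crops included, and the job is handed in when it is done.

Besides the shell and the picture viewer there is one more tool, called after "Request:" as name(argument=value, ...) on one line, values as JSON. carry_out: Moves the arm, as the interface text tells. Its arguments: {"type":"object","properties":{"targets":{"type":"array","items":{"type":"array"}},"squeeze":{"type":"number"}},"required":["targets"]}

```bash
mkdir -p pics; cat > h.py <<'E'
from workcell import *
import numpy as np, cv2
from scipy.spatial.transform import Rotation as Rot
def save(img,n): cv2.imwrite('pics/'+n,cv2.cvtColor(img,cv2.COLOR_RGB2BGR))
def proj(cal,X):
    c=np.array(cal['R'])@np.array(X)+np.array(cal['t']); return cal['fx']*c[0]/c[2]+cal['cx'],cal['fy']*c[1]/c[2]+cal['cy']
E
python3 - <<'E'
from h import *
o=get_obs();print(o['clock'],o['tcp_pos'],o['orientation'],o['ft_force'],o['gripper_width'])
print(Rot.from_rotvec(o['orientation']).as_matrix().round(3))
ims=[]
for c in ['top','scene']:
    im,d=snapshot(c);save(im,c+'0.png')
    cal=get_calibration(c)
    for t in (['track','lane_exit','carrier','stem','lane_end','parts_box'] if c=='top' else ['track','carrier']):
        for r in place_of(c,t)[:4]: print(c,t,round(r['score'],2),np.round(r['xyz'],3),np.round(proj(cal,r['xyz']),0))
E
```

```text
0.0 [ 0.21396424 -0.63957834  0.23025747] [-3.09888074e+00 -5.04535059e-01  5.60531525e-04] [-0.18772644  0.91561326 -0.25317921] 1.000721926209684
[[ 0.948  0.317 -0.001]
 [ 0.317 -0.948  0.002]
 [-0.    -0.002 -1.   ]]
top track 0.9 [ 0.546 -0.018 -0.002] [317. 239.]
top track 0.73 [ 0.506 -0.099  0.049] [348. 253.]
top lane_exit 0.83 [ 0.627 -0.014  0.006] [316. 210.]
top carrier 0.64 [ 0.441 -0.229  0.006] [395. 279.]
top carrier 0.61 [ 0.563 -0.212 -0.004] [388. 235.]
top carrier 0.49 [ 0.507 -0.1    0.01 ] [347. 254.]
top stem 0.75 [ 0.51  -0.098  0.05 ] [347. 252.]
top stem 0.75 [ 0.556 -0.212  0.066] [392. 235.]
top stem 0.7 [ 0.443 -0.232  0.049] [399. 278.]
top stem 0.65 [0.484 0.06  0.005] [287. 262.]
top lane_end 0.66 [0.62  0.18  0.009] [245. 211.]
top parts_box 0.7 [0.485 0.059 0.007] [288. 261.]
scene track 0.69 [ 0.54  -0.012 -0.001] [317. 262.]
scene carrier 0.76 [ 0.508 -0.094  0.007] [280. 272.]
scene carrier 0.74 [ 0.44  -0.225  0.004] [213. 287.]
scene carrier 0.56 [ 0.562 -0.211  0.005] [253. 322.]
```

View pics/top0.png

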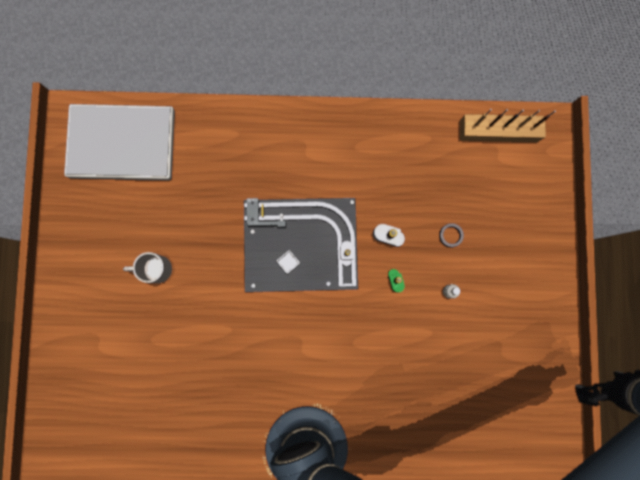

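View pics/scene0.png

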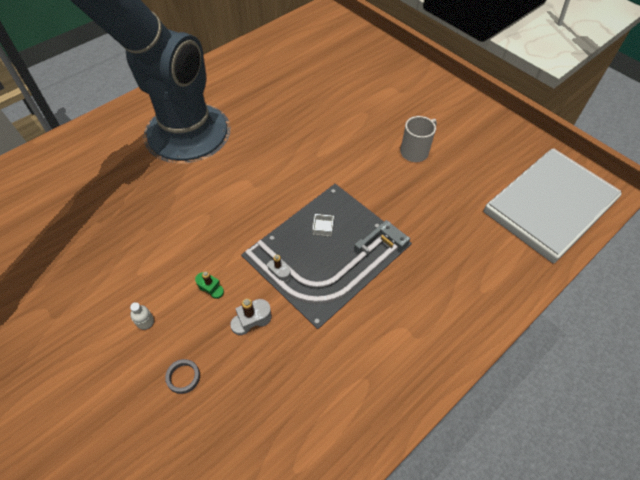

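Top picture, look-alikes: the white carrier in the guide's lane at (347,253), a larger white one at (390,235), and a green one at (397,280). The lane one is non-green and the smaller, so it is the one meant. I'll confirm it in the wrist crop.

Request:
carry_out(targets=[[[3.0,-2.6,-0.2],0,0],[[3.0,-2.6,-0.2],0,0],[[3.0,-2.6,-0.2],0,0],[[3.0,-2.6,-0.2],0,0],[[3.0,-2.6,-0.2],0,0]])

```text
clock: 0.92
tcp_pos: [0.3158, -0.4676, 0.2416]
orientation: [3.1, 0.504, 0.0]
ft_force: [0.6, -0.1, -0.2]
gripper_width: 0.997
grasp_force: 0.0
```

Request:
carry_out(targets=[[[3.0,-2.6,0],-5,0],[[3.0,-2.6,0],-5,0],[[3.0,-2.6,0],-5,0],[[3.0,-2.6,0],-5,0],[[3.0,-2.6,0],-5,0]])

```text
clock: 1.33
tcp_pos: [0.3854, -0.2829, 0.2416]
orientation: [2.914, 1.171, 0.001]
ft_force: [0.3, -0.5, 0.7]
gripper_width: 1.002
grasp_force: 0.0
```

Request:
carry_out(targets=[[[4.0,0,0],-6.5,0.3],[[4.0,0,0],-6.5,0.7],[[4.0,0,0],-6.5,0.7],[[4.0,0,0],-6.5,0.7],[[4.0,0,0],-6.5,0.7]])

```text
clock: 1.75
tcp_pos: [0.4948, -0.1188, 0.2417]
orientation: [2.47, 1.939, 0.002]
ft_force: [1.0, 0.1, 0.1]
gripper_width: 0.311
grasp_force: 0.0
```

Request:
carry_out(targets=[[[0,0,0],-6.5,0.7],[[0,0,0],-6.5,0.7],[[0,0,0],0,0.7],[[0,0,0],0,0.7],[[0,0,0],0,0.7]])

```text
clock: 2.17
tcp_pos: [0.4933, -0.1209, 0.2414]
orientation: [2.245, 2.198, -0.0]
ft_force: [-0.0, 0.5, -0.0]
gripper_width: 0.298
grasp_force: 0.0
```

```bash
python3 - <<'E'
from h import *
o=get_obs();print(o['clock'],o['tcp_pos'],o['gripper_width'],o['q'])
print(Rot.from_rotvec(o['orientation']).as_matrix().round(3))
im,d=snapshot('wrist');save(im,'w0.png');np.save('w0d.npy',d)
cal=get_calibration('wrist');print(np.round(-np.array(cal['R']).T@cal['t'],3))
for t in ['track','lane_exit','carrier','stem','lane_end','parts_box']:
    for r in place_of('wrist',t)[:3]: print(t,round(r['score'],2),np.round(r['xyz'],4),np.round(proj(cal,r['xyz']),0))
import pickle;pickle.dump({k:cal[k] for k in cal},open('w0cal.pkl','wb'))
E
```

```text
2.1667 [ 0.49326396 -0.12087824  0.24135814] 0.298255510035929 [ 0.61401775  0.22908698 -0.5330402   1.8873431   0.13302503  1.05974032
  0.00596321]
[[ 0.021  1.     0.   ]
 [ 1.    -0.021 -0.   ]
 [-0.     0.    -1.   ]]
[ 0.497 -0.055  0.384]
track 0.89 [ 0.5487 -0.0143 -0.0048] [376.  87.]
lane_exit 0.96 [ 0.6268 -0.0135  0.0051] [466.  83.]
carrier 0.92 [ 0.5065 -0.0972  0.0124] [332. 182.]
carrier 0.73 [ 0.5547 -0.2115  0.0017] [380. 292.]
stem 0.83 [ 0.5064 -0.0945  0.0521] [333. 184.]
stem 0.55 [ 0.5548 -0.2113  0.0635] [390. 318.]
```

View pics/w0.png

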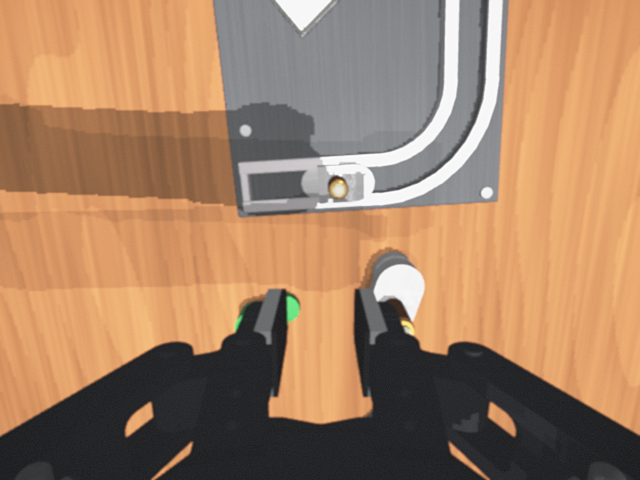

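Wrist picture: the carrier sits in the lane at (338,187), and the larger white look-alike is at (397,290). The fingers' tips are at (275,330) and (368,330). Next: a crop to confirm the carrier, plus the guide's yaw.

```bash
python3 - <<'E'
from h import *
import pickle
cal=pickle.load(open('w0cal.pkl','rb'));im=cv2.cvtColor(cv2.imread('pics/w0.png'),cv2.COLOR_BGR2RGB)
R=np.array(cal['R']);C=-R.T@cal['t']
def ray(u,v,z):
    d=R.T@np.array([(u-cal['cx'])/cal['fx'],(v-cal['cy'])/cal['fy'],1]);return (C+d*(z-C[2])/d[2])[:2]
g=im.min(2).astype(int)
L=[];Rr=[]
for v in range(0,70,3):
    b=np.where(g[v,430:515]>200)[0]+430
    s=np.split(b,np.where(np.diff(b)>5)[0]+1)
    if len(s)==2: L.append(ray(s[0][-1]+.5,v,.021));Rr.append(ray(s[1][0]-.5,v,.021))
for n,a in(('L',L),('R',Rr)):
    a=np.array(a);p=np.polyfit(a[:,1],a[:,0],1);print(n,len(a),'x=%.4f+%.4f*y'%(p[1],p[0]),a[:,1].min(),a[:,1].max())
print('plate bottom',ray(238,216,.006),ray(497,201,.006),'rail',ray(245,131,.006),ray(487,193,.006))
print('stem top',ray(338,187,.071))
c=cv2.resize(im[130:340,220:440],None,fx=2.6,fy=2.6,interpolation=cv2.INTER_CUBIC);save(c,'c0.png')
E
```

```text
L 24 x=0.6128+-0.0462*y -0.004010492264033362 0.04774375320622566
R 24 x=0.6368+-0.0397*y -0.004503355512098517 0.04723390113147534
plate bottom [ 0.41593993 -0.12884834] [ 0.66362947 -0.11942271] rail [ 0.42816761 -0.05030496] [ 0.65344168 -0.11157564]
stem top [ 0.50970836 -0.09471829]
```

View pics/c0.png

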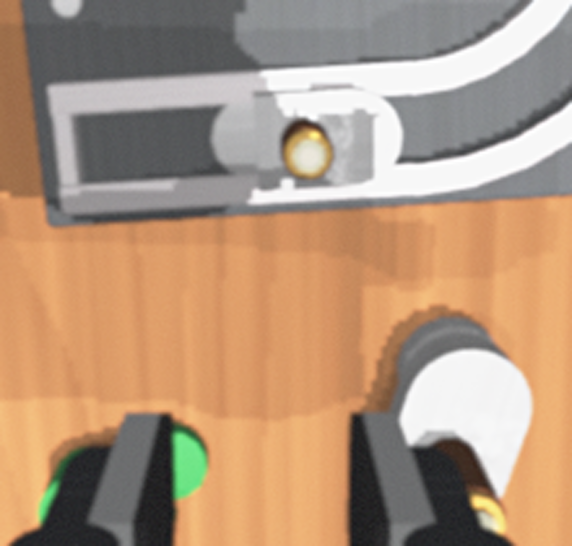

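The crop confirms it: the lane carrier (narrower, white-grey, brown stem with a gold cap) is smaller than the free white one, and the third is green. Guide yaw is about +2.35°, bend centre about (0.545,-0.014), stem about (0.508,-0.0955).

Request:
carry_out(targets=[[[0.5,0.3,3.0],-0.7,0.5],[[0.5,0.3,3.0],-0.7,0.5],[[0.5,0.3,3.0],-0.7,0.5],[[0.5,0.3,3.0],-0.7,0.5],[[0.5,0.3,3.0],-0.7,0.5]])

```text
clock: 2.93
tcp_pos: [0.5085, -0.0951, 0.0902]
orientation: [2.172, 2.269, 0.001]
ft_force: [0.1, -0.4, -0.1]
gripper_width: 0.501
grasp_force: 0.0
```

```bash
python3 - <<'E'
from h import *
o=get_obs();print(o['clock'],o['tcp_pos'],o['gripper_width'],o['ft_force'])
print(Rot.from_rotvec(o['orientation']).as_matrix().round(3))
cal=get_calibration('wrist');im,d=snapshot('wrist');save(im,'w1.png')
for t in ['lane_exit','carrier','stem']:
    for r in place_of('wrist',t)[:3]: print(t,round(r['score'],2),np.round(r['xyz'],4),np.round(proj(cal,r['xyz']),0))
print('tcp px',proj(cal,o['tcp_pos']))
E
```

```text
2.9333 [ 0.50849081 -0.09509236  0.09018808] 0.5006933351730783 [ 0.10054471 -0.37322262 -0.05413618]
[[-0.043  0.999  0.001]
 [ 0.999  0.043 -0.   ]
 [-0.     0.001 -1.   ]]
lane_exit 0.83 [ 0.6287 -0.014   0.0058] [544. 116.]
carrier 0.68 [ 0.5583 -0.2161 -0.0029] [381. 417.]
carrier 0.57 [ 0.5062 -0.0982  0.0091] [312. 257.]
stem 0.68 [ 0.5063 -0.0963  0.052 ] [311. 279.]
tcp px (np.float64(314.76931705481815), np.float64(310.77436850867787))
```

View pics/w1.png

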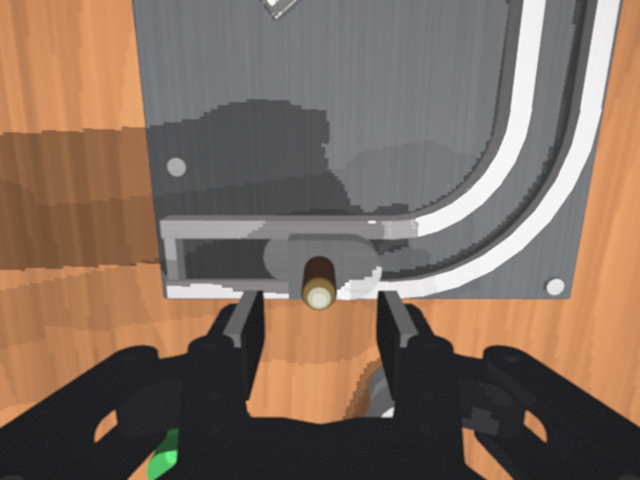

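The picture shows the stem cap at (318,298), midway between the open fingers at (250,320) and (390,320). I'll descend and narrow the cage.

Request:
carry_out(targets=[[[0,0,1.5],0,0.5],[[0,0,1.5],0,0.5],[[0,0,1.4],0,0.5],[[0,0,0],0,0.6],[[0,0,0],0,0.7]])

```text
clock: 3.55
tcp_pos: [0.5093, -0.0957, 0.0489]
orientation: [2.172, 2.267, 0.002]
ft_force: [0.7, 0.3, 0.3]
gripper_width: 0.304
grasp_force: 0.0
```

Request:
carry_out(targets=[[[0,0.2,0],0,0.7],[[0,0.2,0],0,0.7],[[0,0.2,0],0,0.7],[[0,0.2,0],0,0.7],[[0,0.2,0],0,0.7]])

```text
clock: 3.97
tcp_pos: [0.5182, -0.0949, 0.0477]
orientation: [2.173, 2.269, -0.001]
ft_force: [-2.3, -0.0, 1.5]
gripper_width: 0.303
grasp_force: 1.0
```

Request:
carry_out(targets=[[[0,0.3,0],0,0.7],[[0,0.3,0],0,0.7],[[0,0.3,0],0,0.7],[[0,0.3,0],0,0.7],[[0,0.3,0],0,0.7]])

```text
clock: 4.38
tcp_pos: [0.5336, -0.094, 0.0472]
orientation: [-2.172, -2.269, 0.0]
ft_force: [-2.3, -0.2, 1.9]
gripper_width: 0.299
grasp_force: 1.1
```

Request:
carry_out(targets=[[[0,0.3,0],0,0.7],[[0,0.3,0],0,0.7],[[0,0.3,0],0,0.7],[[0,0.3,0],0,0.7],[[0,0.3,0],0,0.7]])

```text
clock: 4.8
tcp_pos: [0.5486, -0.0934, 0.0473]
orientation: [2.172, 2.269, 0.0]
ft_force: [-2.5, 0.5, 1.1]
gripper_width: 0.299
grasp_force: 1.0
```

Request:
carry_out(targets=[[[0,0.3,0],0,0.7],[[0.03,0.35,0],-2,0.7],[[0.03,0.4,0],-3,0.7],[[0.035,0.41,0],-3,0.7],[[0.035,0.41,0],-3,0.7]])

```text
clock: 5.22
tcp_pos: [0.5665, -0.0901, 0.0472]
orientation: [-1.941, -2.469, 0.001]
ft_force: [-2.4, 1.1, 3.3]
gripper_width: 0.297
grasp_force: 1.6
```

Request:
carry_out(targets=[[[0.035,0.41,0],-3,0.7],[[0.035,0.41,0],-3,0.7],[[0.035,0.41,0],-3,0.7],[[0.035,0.41,0],-3,0.7],[[0.035,0.41,0],-3,0.7]])

```text
clock: 5.63
tcp_pos: [0.585, -0.082, 0.0472]
orientation: [-1.603, -2.701, 0.002]
ft_force: [-4.2, -0.7, 1.4]
gripper_width: 0.302
grasp_force: 1.6
```

```bash
cat > t.py <<'E'
from h import *
o=get_obs();M=Rot.from_rotvec(o['orientation']).as_matrix()
a=.041;ux=np.array([np.cos(a),np.sin(a)]);uy=np.array([-ux[1],ux[0]]);O=np.array([.5452,-.0139])
p=o['tcp_pos'][:2]-O;s=p-0.0047*M[:2,1]
yaw=np.degrees(np.arctan2(M[1,1],M[0,1])-a)
print('tcp',ux@p*1e3,uy@p*1e3,'stem(along pad)',ux@s*1e3,uy@s*1e3,'R',np.hypot(*s)*1e3,'th',np.degrees(np.arctan2(ux@s,-uy@s)),'yaw',yaw,'F tool',(M.T@o['ft_force']).round(1),o['grasp_force'],o['clock'])
E
python3 t.py
```

```text
tcp 36.9667726446508 -69.68406694242266 stem(along pad) 32.7519887352664 -71.76386022414533 R 78.88437361344567 th 24.531270803459048 yaw 26.264124617197318 F tool [ 1.4 -4.  -1.4] 1.5725668519735336 5.6333
```

Tracking well.

Request:
carry_out(targets=[[[0.035,0.41,0],-3,0.7],[[0.035,0.41,0],-3,0.7],[[0.035,0.41,0],-3,0.7],[[0.035,0.41,0],-3,0.7],[[0.035,0.41,0],-3,0.7]])

```text
clock: 6.05
tcp_pos: [0.601, -0.0695, 0.0472]
orientation: [-1.237, -2.887, 0.002]
ft_force: [-3.3, -2.5, 2.3]
gripper_width: 0.303
grasp_force: 1.7
```

Request:
carry_out(targets=[[[0.035,0.41,0],-3,0.7],[[0.035,0.41,0],-3,0.7],[[0.035,0.41,0],-3,0.7],[[0.035,0.41,0],-3,0.7],[[0.035,0.41,0],-3,0.7]])

```text
clock: 6.47
tcp_pos: [0.613, -0.0531, 0.0472]
orientation: [-0.851, -3.024, 0.003]
ft_force: [-2.3, -1.7, 1.3]
gripper_width: 0.304
grasp_force: 1.5
```

```bash
python3 t.py
```

```text
tcp 66.15644742243633 -41.96907699233613 stem(along pad) 63.543799700229386 -45.875992763174736 R 78.37360009818187 th 54.172274883490935 yaw 56.22840940494671 F tool [ 1.1 -2.7 -1.3] 1.476205363869667 6.4667
```

Request:
carry_out(targets=[[[0.035,0.41,0],-3,0.7],[[0.035,0.41,0],-3,0.7],[[0.035,0.41,0],-3,0.7],[[0.035,0.41,0],-3,0.7],[[0.035,0.41,0],-3,0.7]])

```text
clock: 6.88
tcp_pos: [0.6205, -0.0343, 0.0472]
orientation: [-0.449, -3.109, 0.003]
ft_force: [-3.2, -2.3, 1.5]
gripper_width: 0.303
grasp_force: 1.6
```

Request:
carry_out(targets=[[[0.035,0.41,0],-3,0.7],[[0.035,0.41,0],-3,0.7],[[0.035,0.41,0],-3,0.7],[[0.035,0.41,0],-3,0.7],[[0.035,0.41,0],-3,0.7]])

```text
clock: 7.3
tcp_pos: [0.6229, -0.0138, 0.0471]
orientation: [0.04, 3.141, -0.003]
ft_force: [-2.4, -1.5, 0.7]
gripper_width: 0.3
grasp_force: 1.0
```

```bash
python3 t.py
```

```text
tcp 77.61981168126016 -3.069024314084104 stem(along pad) 77.30867362268025 -7.75870789223625 R 77.69703060899528 th 84.26897843058714 yaw 86.20426196675645 F tool [ 2.3 -1.5 -0.7] 1.0018853098154068 7.3
```

Request:
carry_out(targets=[[[0,0.4,0],-2,0.7],[[-0.1,0.4,0],-2,0.7],[[-0.1,0.4,0],0,0.7],[[0,0.4,0],0,0.7],[[0,0.4,0],0,0.7]])

```text
clock: 7.72
tcp_pos: [0.6244, 0.0082, 0.0473]
orientation: [-0.068, 3.14, 0.001]
ft_force: [-0.6, -0.3, -1.1]
gripper_width: 0.302
grasp_force: 0.6
```

Request:
carry_out(targets=[[[0,0.4,0],0,0.7],[[0,0.4,0],0,0.7],[[0,0.4,0],0,0.7],[[0,0.3,0],0,0.7],[[0,0.3,0],0,0.7]])

```text
clock: 8.13
tcp_pos: [0.6232, 0.026, 0.0474]
orientation: [-0.069, 3.141, -0.0]
ft_force: [0.0, -2.1, -1.3]
gripper_width: 0.3
grasp_force: 0.7
```

```bash
python3 t.py; python3 - <<'E'
from h import *
im,d=snapshot('top');cal=get_calibration('top')
for r in place_of('top','stem')[:4]: print(round(r['score'],2),np.round(r['xyz'],3))
im,d=snapshot('wrist')
save(im,'w2.png')
E
```

```text
tcp 79.57287676676344 36.66481607502868 stem(along pad) 79.58582919541996 31.96483397193055 R 85.76511423402667 th 111.8823565793723 yaw 90.15789796673019 F tool [ 0.1 -2.1  1.3] 0.6948059611022472 8.1333
```

View pics/w2.png

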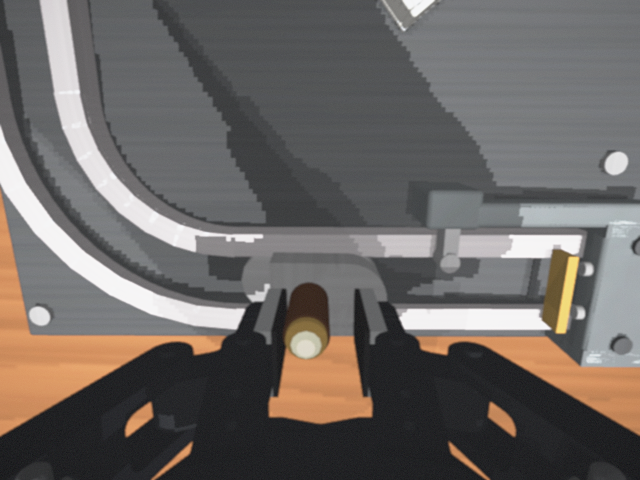

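Wrist picture: the carrier is in the exit lane with its stem cap at (306,345). The catch pin is at (450,262), the brass plunger at (563,290) and the grey head at (610,290).

```bash
python3 - <<'E'
from h import *
cal=get_calibration('wrist');R=np.array(cal['R']);C=-R.T@cal['t']
a=.041;ux=np.array([np.cos(a),np.sin(a)]);uy=np.array([-ux[1],ux[0]]);O=np.array([.5452,-.0139])
im,d=snapshot('wrist')
for n,u,v in(('pin',450,264),('plunger top',560,290),('block',455,208),('head',610,290),('bar',560,215)):
    k=d[v-1:v+2,u-1:u+2];k=np.median(k[k>0]);p=R.T@(np.array([(u-cal['cx'])/cal['fx']*k,(v-cal['cy'])/cal['fy']*k,k])-cal['t'])
    print(n,(ux@(p[:2]-O)*1e3).round(1),(uy@(p[:2]-O)*1e3).round(1),p[2].round(4))
E
```

```text
pin 66.8 90.3 0.0348
plunger top 78.9 138.6 0.0325
block 43.4 89.8 0.036
head 77.6 157.2 0.0358
bar 46.1 131.5 0.0356
```

Request:
carry_out(targets=[[[0,0.4,0],0,0.7],[[0,0.4,0],0,0.7],[[0,0.4,0],0,0.7],[[0,0.4,0],0,0.7],[[0,0.4,0],0,0.7]])

```text
clock: 8.75
tcp_pos: [0.6223, 0.0459, 0.0474]
orientation: [-0.068, 3.141, -0.0]
ft_force: [0.4, -2.0, -0.0]
gripper_width: 0.298
grasp_force: 0.9
```

Request:
carry_out(targets=[[[0,0.2,0],0,0.7],[[0,0.2,0],0,0.7],[[0,0.2,0],0,0.7],[[0,0.2,0],0,0.7],[[0,0.2,0],0,0.7]])

```text
clock: 9.17
tcp_pos: [0.622, 0.0555, 0.0474]
orientation: [-0.068, 3.141, -0.0]
ft_force: [1.7, -1.7, 1.1]
gripper_width: 0.302
grasp_force: 1.0
```

Request:
carry_out(targets=[[[0,0.2,0],0,0.7],[[0,0.2,0],0,0.7],[[0,0.2,0],0,0.7],[[0,0.2,0],0,0.7],[[0,0.2,0],0,0.7]])

```text
clock: 9.58
tcp_pos: [0.6215, 0.0654, 0.0474]
orientation: [-0.068, 3.141, -0.001]
ft_force: [-0.2, -1.5, 1.8]
gripper_width: 0.3
grasp_force: 1.4
```

```bash
python3 t.py
```

```text
tcp 79.4645737923719 76.15587128069501 stem(along pad) 79.47530300278972 71.45588389683644 R 106.87500704497477 th 131.95856619981168 yaw 90.13079554398622 F tool [ 0.2 -1.5 -1.8] 1.4255823567509651 9.5833
```

Request:
carry_out(targets=[[[0,0.25,0],0,0.7],[[0,0.25,0],0,0.7],[[0,0.25,0],0,0.7],[[0,0.25,0],0,0.7],[[0,0.25,0],0,0.7]])

```text
clock: 10.0
tcp_pos: [0.621, 0.0784, 0.0474]
orientation: [-0.069, 3.141, 0.0]
ft_force: [0.2, -3.5, 1.2]
gripper_width: 0.299
grasp_force: 1.3
```

Request:
carry_out(targets=[[[0,0.2,0],0,0.7],[[0,0.2,0],0,0.7],[[0,0.2,0],0,0.7],[[0,0.2,0],0,0.7],[[0,0.2,0],0,0.7]])

```text
clock: 10.42
tcp_pos: [0.6207, 0.0883, 0.0474]
orientation: [-0.068, 3.14, 0.0]
ft_force: [1.6, -2.1, 0.9]
gripper_width: 0.299
grasp_force: 1.1
```

Request:
carry_out(targets=[[[0,0.1,0],0,0.7],[[0,0.1,0],0,0.7],[[0,0.1,0],0,0.7],[[0,0.1,0],0,0.7],[[0,0.1,0],0,0.7]])

```text
clock: 10.83
tcp_pos: [0.6202, 0.093, 0.0473]
orientation: [0.068, -3.141, 0.0]
ft_force: [1.0, -2.3, -0.0]
gripper_width: 0.301
grasp_force: 1.0
```

```bash
python3 t.py
```

```text
tcp 79.33454333584577 103.74731136033651 stem(along pad) 79.34583252126424 99.04732493695282 R 126.90994332856204 th 141.3021273855946 yaw 90.13762197939035 F tool [-0.9 -2.3  0. ] 0.9674618393182755 10.8333
```

Request:
carry_out(targets=[[[0,0.1,0],0,0.7],[[0,0.1,0],0,0.7],[[0,0.1,0],0,0.7],[[0,0.1,0],0,0.7],[[0,0.1,0],0,0.7]])

```text
clock: 11.25
tcp_pos: [0.6199, 0.098, 0.0473]
orientation: [0.068, -3.141, 0.0]
ft_force: [0.7, -2.1, 1.5]
gripper_width: 0.299
grasp_force: 1.1
```

Request:
carry_out(targets=[[[0,0.05,0],0,0.7],[[0,0.05,0],0,0.7],[[0,0.05,0],0,0.7],[[0,0.05,0],0,0.7],[[0,0.05,0],0,0.7]])

```text
clock: 11.67
tcp_pos: [0.6198, 0.1004, 0.0472]
orientation: [0.068, -3.141, 0.0]
ft_force: [0.6, -2.8, 0.5]
gripper_width: 0.3
grasp_force: 1.1
```

Request:
carry_out(targets=[[[0,0.05,0],0,0.7],[[0,0.05,0],0,0.7],[[0,0.05,0],0,0.7],[[0,0.05,0],0,0.7],[[0,0.05,0],0,0.7]])

```text
clock: 12.08
tcp_pos: [0.6198, 0.1019, 0.0473]
orientation: [0.067, -3.141, 0.003]
ft_force: [-0.5, -6.2, 3.2]
gripper_width: 0.305
grasp_force: 2.9
```

Request:
carry_out(targets=[[[0,0.04,0],0,0.7],[[0,0.04,0],0,0.7],[[0,0.04,0],0,0.7],[[0,0.04,0],0,0.7],[[0,0,0],0,0.7]])

```text
clock: 12.5
tcp_pos: [0.6198, 0.1029, 0.0474]
orientation: [0.067, -3.14, 0.005]
ft_force: [-1.0, -6.7, 3.8]
gripper_width: 0.299
grasp_force: 3.2
```

Request:
carry_out(targets=[[[0,0.04,0],0,0.7],[[0,0.04,0],0,0.7],[[0,0.04,0],0,0.7],[[0,0.04,0],0,0.7],[[0,0,0],0,0.7]])

```text
clock: 12.92
tcp_pos: [0.6199, 0.1037, 0.0474]
orientation: [0.066, -3.14, 0.006]
ft_force: [-0.6, -7.7, 4.7]
gripper_width: 0.299
grasp_force: 3.8
```

Request:
carry_out(targets=[[[0,0.05,0],0,0.7],[[0,0.05,0],0,0.7],[[0,0.05,0],0,0.7],[[0,0.05,0],0,0.7],[[0,0,0],0,0.7]])

```text
clock: 13.33
tcp_pos: [0.6199, 0.1049, 0.0475]
orientation: [0.065, -3.14, 0.009]
ft_force: [-0.4, -9.2, 5.6]
gripper_width: 0.299
grasp_force: 4.5
```

Request:
carry_out(targets=[[[0,0.05,0],0,0.7],[[0,0.05,0],0,0.7],[[0,0.05,0],0,0.7],[[0,0.04,0],0,0.7],[[0,0,0],0,0.7]])

```text
clock: 13.75
tcp_pos: [0.6199, 0.1059, 0.0476]
orientation: [0.065, -3.14, 0.011]
ft_force: [0.0, -10.0, 7.3]
gripper_width: 0.302
grasp_force: 5.2
```

```bash
python3 t.py; python3 - <<'E'
from h import *
im,d=snapshot('wrist');save(cv2.resize(im[150:450,150:640],None,fx=1.6,fy=1.6),'w3.png')
E
```

```text
tcp 79.53062844344804 116.66819521854809 stem(along pad) 79.53104905810636 111.96830601882094 R 137.3393218164676 th 144.61383501971397 yaw 90.0051276622991 F tool [  0.4 -10.   -7.2] 5.204411745071411 13.75
```

View pics/w3.png

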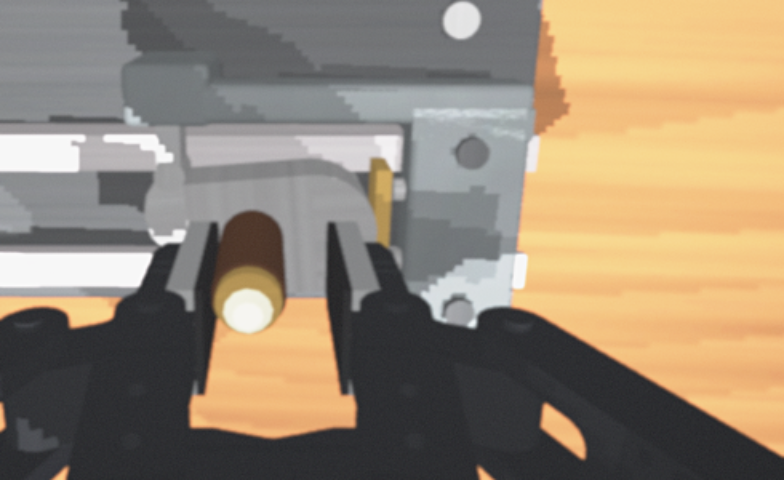

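The picture shows the pin at (170,195), apparently in behind the tail, with the nose on the plunger at (380,200). I'll back the pad off to test the latch.

Request:
carry_out(targets=[[[0,-0.15,0],0,0.7],[[0,-0.15,0],0,0.7],[[0,-0.15,0],0,0.7],[[0,-0.15,0],0,0.7],[[0,-0.1,0],0,0.7]])

```text
clock: 14.22
tcp_pos: [0.6195, 0.1045, 0.0473]
orientation: [-0.07, 3.141, 0.004]
ft_force: [-0.4, 0.6, 0.3]
gripper_width: 0.301
grasp_force: 0.1
```

```bash
python3 t.py; python3 - <<'E'
from h import *
im,d=snapshot('wrist');save(cv2.resize(im[150:450,150:640],None,fx=1.6,fy=1.6),'w4.png')
E
```

```text
tcp 79.07114755854599 115.28828337740997 stem(along pad) 79.08695016941293 110.58832371321822 R 135.95779870532894 th 144.4296446387167 yaw 90.19264409925881 F tool [ 0.4  0.6 -0.3] 0.1337715843692422 14.2167
```

View pics/w4.png

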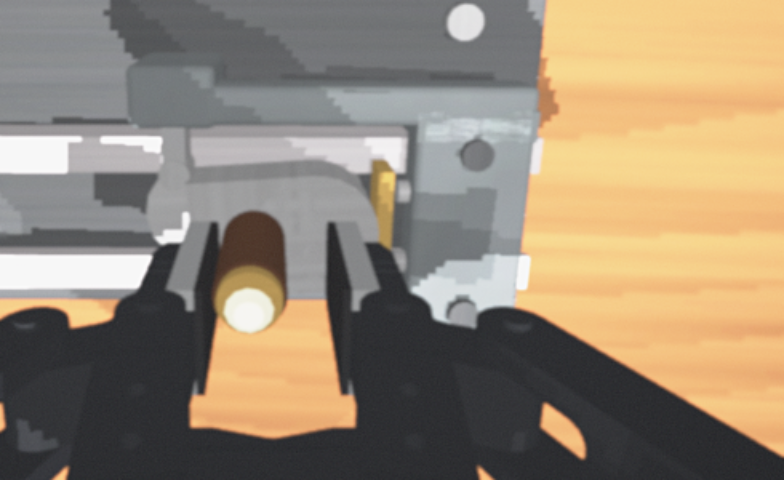

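Request:
carry_out(targets=[[[0,-0.1,0],0,0.7],[[0,-0.1,0],0,0.7],[[0,-0.1,0],0,0.7],[[0,-0.1,0],0,0.7],[[0,0,0],0,0.6]])

```text
clock: 14.68
tcp_pos: [0.62, 0.099, 0.0473]
orientation: [-0.068, 3.141, 0.0]
ft_force: [0.5, -0.4, 0.4]
gripper_width: 0.398
grasp_force: 0.0
```

```bash
python3 t.py; python3 - <<'E'
from h import *
im,d=snapshot('wrist');save(cv2.resize(im[150:450,150:640],None,fx=1.6,fy=1.6),'w5.png')
E
```

```text
tcp 79.38090520932167 109.77076388268794 stem(along pad) 79.39205777355416 105.07077713227835 R 131.69269928397804 th 142.9251048131498 yaw 90.13595648155938 F tool [-0.5 -0.4 -0.4] 0.0 14.6833
```

View pics/w5.png

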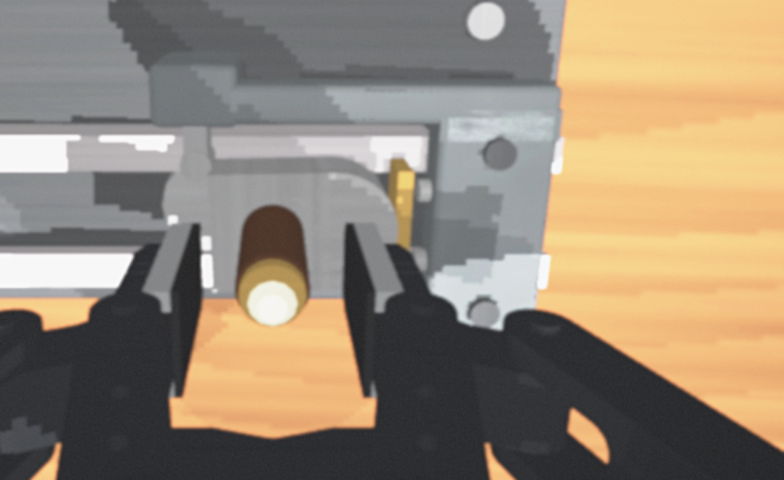

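The pin at (195,165) still rides on the body's side and the plunger has pushed the carrier back about 2 mm, so it is not latched yet. I'll go lower on the stem, which tips it less, and push a bit further.

Request:
carry_out(targets=[[[0,0,0.2],0,0.65],[[0,0,0.2],0,0.7],[[0,0,0.2],0,0.7],[[0,0,0.2],0,0.7],[[0,0,0],0,0.7]])

```text
clock: 15.15
tcp_pos: [0.6196, 0.099, 0.0387]
orientation: [0.069, -3.14, 0.0]
ft_force: [0.1, 0.1, 0.6]
gripper_width: 0.302
grasp_force: 0.0
```

Request:
carry_out(targets=[[[0,0.1,0],0,0.7],[[0,0.1,0],0,0.7],[[0,0.1,0],0,0.7],[[0,0.05,0],0,0.7],[[0,0.05,0],0,0.7]])

```text
clock: 15.57
tcp_pos: [0.6198, 0.1033, 0.0394]
orientation: [-0.069, 3.141, 0.0]
ft_force: [0.7, -0.7, -0.3]
gripper_width: 0.301
grasp_force: 0.0
```

Request:
carry_out(targets=[[[0,0.05,0],0,0.7],[[0,0.05,0],0,0.7],[[0,0.05,0],0,0.7],[[0,0.05,0],0,0.7],[[0,0,0],0,0.7]])

```text
clock: 15.98
tcp_pos: [0.6198, 0.1039, 0.0393]
orientation: [0.067, -3.141, 0.003]
ft_force: [-0.3, -4.2, 2.1]
gripper_width: 0.297
grasp_force: 1.6
```

Request:
carry_out(targets=[[[0,0.04,0],0,0.7],[[0,0.04,0],0,0.7],[[0,0.04,0],0,0.7],[[0,0.04,0],0,0.7],[[0,0,0],0,0.7]])

```text
clock: 16.4
tcp_pos: [0.6202, 0.1045, 0.0394]
orientation: [-0.066, 3.141, -0.005]
ft_force: [-0.1, -6.3, 2.6]
gripper_width: 0.303
grasp_force: 3.1
```

Request:
carry_out(targets=[[[0,0.05,0],0,0.7],[[0,0.05,0],0,0.7],[[0,0.05,0],0,0.7],[[0,0.05,0],0,0.7],[[0,0,0],0,0.7]])

```text
clock: 16.82
tcp_pos: [0.6206, 0.1052, 0.0395]
orientation: [-0.065, 3.14, -0.008]
ft_force: [0.1, -7.9, 3.7]
gripper_width: 0.301
grasp_force: 4.2
```

Request:
carry_out(targets=[[[0,0.05,0],0,0.7],[[0,0.05,0],0,0.7],[[0,0.05,0],0,0.7],[[0,0.05,0],0,0.7],[[0,0,0],0,0.7]])

```text
clock: 17.23
tcp_pos: [0.6207, 0.106, 0.0395]
orientation: [-0.064, 3.14, -0.011]
ft_force: [0.5, -9.5, 5.9]
gripper_width: 0.299
grasp_force: 5.1
```

Request:
carry_out(targets=[[[0,0.05,0],0,0.7],[[0,0.05,0],0,0.7],[[0,0.05,0],0,0.7],[[0,0.05,0],0,0.7],[[0,0,0],0,0.7]])

```text
clock: 17.65
tcp_pos: [0.6208, 0.107, 0.0396]
orientation: [-0.063, 3.14, -0.014]
ft_force: [0.6, -10.7, 6.1]
gripper_width: 0.304
grasp_force: 5.8
```

Request:
carry_out(targets=[[[0,0.05,0],0,0.7],[[0,0.05,0],0,0.7],[[0,0.05,0],0,0.7],[[0,0.05,0],0,0.7],[[0,0,0],0,0.7]])

```text
clock: 18.07
tcp_pos: [0.621, 0.1081, 0.0396]
orientation: [-0.062, 3.14, -0.016]
ft_force: [0.3, -13.6, 7.5]
gripper_width: 0.301
grasp_force: 6.6
```

```bash
python3 t.py; python3 - <<'E'
from h import *
im,d=snapshot('wrist');save(cv2.resize(im[150:450,150:640],None,fx=1.6,fy=1.6),'w6.png')
E
```

```text
tcp 80.69692293444537 118.78064663025314 stem(along pad) 80.6904047878113 114.08089039144748 R 139.73328514468662 th 144.7278988195483 yaw 89.92053586740485 F tool [  0.2 -13.7  -7.3] 6.591839790344238 18.0667
```

View pics/w6.png

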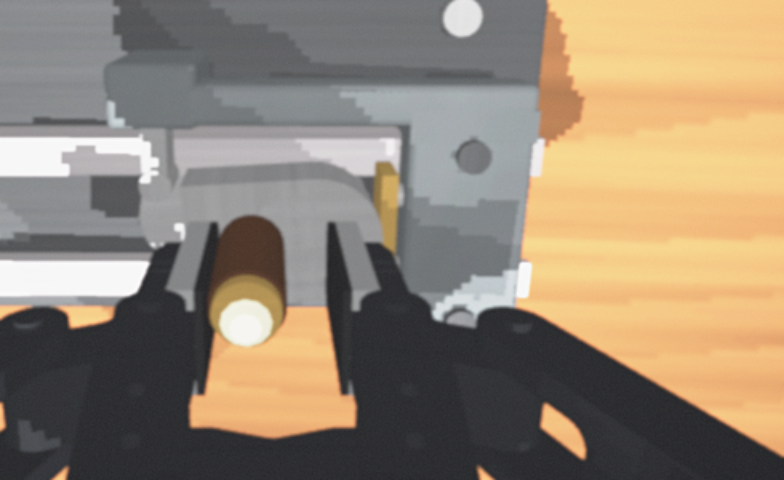

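Ten pictures are used, so the rest is by feel. Backing off slowly to see where the pad leaves the stem.

Request:
carry_out(targets=[[[0,-0.1,0],0,0.7],[[0,-0.1,0],0,0.7],[[0,-0.1,0],0,0.7],[[0,-0.1,0],0,0.7],[[0,0,0],0,0.7]])

```text
clock: 18.53
tcp_pos: [0.6205, 0.1071, 0.0393]
orientation: [-0.064, 3.14, -0.008]
ft_force: [0.6, -8.3, 2.6]
gripper_width: 0.301
grasp_force: 4.1
```

Request:
carry_out(targets=[[[0,-0.1,0],0,0.7],[[0,-0.1,0],0,0.7],[[0,-0.1,0],0,0.7],[[0,-0.1,0],0,0.7],[[0,0,0],0,0.7]])

```text
clock: 18.95
tcp_pos: [0.6203, 0.105, 0.0393]
orientation: [-0.066, 3.14, -0.003]
ft_force: [0.4, -5.7, 2.3]
gripper_width: 0.299
grasp_force: 2.9
```

Request:
carry_out(targets=[[[0,-0.1,0],0,0.7],[[0,-0.1,0],0,0.7],[[0,-0.1,0],0,0.7],[[0,-0.1,0],0,0.7],[[0,0,0],0,0.7]])

```text
clock: 19.37
tcp_pos: [0.6194, 0.104, 0.0392]
orientation: [0.07, -3.141, -0.003]
ft_force: [0.5, -0.2, 0.6]
gripper_width: 0.301
grasp_force: 0.0
```

Request:
carry_out(targets=[[[0,-0.2,0],0,0.7],[[0,-0.2,0],0,0.7],[[0,-0.2,0],0,0.7],[[0,-0.1,0],0,0.7],[[0,0,0],0,0.7]])

```text
clock: 19.78
tcp_pos: [0.6201, 0.0953, 0.0392]
orientation: [0.068, -3.141, 0.0]
ft_force: [-0.2, 0.0, -0.7]
gripper_width: 0.298
grasp_force: 0.0
```

Request:
carry_out(targets=[[[0,-0.05,0],0,0.7],[[0,-0.05,0],0,0.7],[[0,-0.05,0],0,0.7],[[0,-0.05,0],0,0.7],[[0,0,0],0,0.7]])

```text
clock: 20.2
tcp_pos: [0.6202, 0.0943, 0.0394]
orientation: [-0.069, 3.141, 0.001]
ft_force: [0.0, 1.4, 0.4]
gripper_width: 0.299
grasp_force: 0.7
```

Request:
carry_out(targets=[[[0,-0.05,0],0,0.7],[[0,-0.05,0],0,0.7],[[0,-0.05,0],0,0.7],[[0,0,0],0,0.7],[[0,0,0],0,0.7]])

```text
clock: 20.62
tcp_pos: [0.6208, 0.0933, 0.0397]
orientation: [-0.069, 3.139, 0.003]
ft_force: [1.2, 5.1, -0.6]
gripper_width: 0.304
grasp_force: 2.3
```

Request:
carry_out(targets=[[[0,-0.05,0],0,0.7],[[0,-0.05,0],0,0.7],[[0,-0.05,0],0,0.7],[[0,0,0],0,0.7],[[0,0,0],0,0.7]])

```text
clock: 21.03
tcp_pos: [0.6211, 0.0925, 0.0399]
orientation: [-0.07, 3.138, 0.005]
ft_force: [3.0, 6.3, -1.3]
gripper_width: 0.303
grasp_force: 3.0
```

Request:
carry_out(targets=[[[0,0.3,0],0,0.7],[[0,0.3,0],0,0.7],[[0,0.2,0],0,0.7],[[0,0.2,0],0,0.7],[[0,0.1,0],0,0.7]])

```text
clock: 21.45
tcp_pos: [0.6196, 0.1012, 0.0391]
orientation: [0.068, -3.14, 0.002]
ft_force: [0.3, -0.1, 0.1]
gripper_width: 0.302
grasp_force: 0.0
```

Request:
carry_out(targets=[[[0,0.1,0],0,0.7],[[0,0.05,0],0,0.7],[[0,0.05,0],0,0.7],[[0,0,0],0,0.7],[[0,0,0],0,0.7]])

```text
clock: 21.87
tcp_pos: [0.6197, 0.1028, 0.0392]
orientation: [0.067, -3.14, 0.002]
ft_force: [-0.8, -2.7, 1.7]
gripper_width: 0.297
grasp_force: 1.1
```

Request:
carry_out(targets=[[[0,0.05,0],0,0.7],[[0,0.05,0],0,0.7],[[0,0.05,0],0,0.7],[[0,0,0],0,0.7],[[0,0,0],0,0.7]])

```text
clock: 22.28
tcp_pos: [0.6197, 0.103, 0.0392]
orientation: [0.066, -3.14, 0.005]
ft_force: [-1.3, -6.4, 3.8]
gripper_width: 0.298
grasp_force: 2.8
```

Measure numerically whether the pin is sprung in (free position x≈67 in the track frame) or held aside by the body (x≈60).

```bash
cat > pin.py <<'E'
from h import *
from scipy.ndimage import median_filter
cal=get_calibration('wrist');R=np.array(cal['R']);C=np.array(cal['t'])
a=.041;ux=np.array([np.cos(a),np.sin(a)]);uy=np.array([-ux[1],ux[0]]);O=np.array([.5452,-.0139])
im,d=snapshot('wrist')
v,u=np.mgrid[0:480,0:640];P=np.stack([(u-cal['cx'])/cal['fx']*d,(v-cal['cy'])/cal['fy']*d,d],-1)
W=(P-C)@R
X=((W[...,:2]-O)@ux)*1e3;Y=((W[...,:2]-O)@uy)*1e3;Z=W[...,2]*1e3
ok=d>0
print('rows: track x; cols: track y',list(range(82,134,2)))
for x in range(54,80,2):
    r=[]
    for y in range(82,134,2):
        m=ok&(abs(X-x)<1)&(abs(Y-y)<1)
        r.append('%3d'%np.median(Z[m]) if m.sum()>0 else '  .')
    print(x,' '.join(r))
E
python3 t.py; python3 pin.py
```

```text
tcp 79.27914119307127 113.761908630148 stem(along pad) 79.28477962135457 109.0619400019886 R 134.8353923738279 th 143.98396556138135 yaw 90.06873620108917 F tool [ 1.6 -6.3 -3.8] 2.8291600942611694 22.2833
rows: track x; cols: track y [82, 84, 86, 88, 90, 92, 94, 96, 98, 100, 102, 104, 106, 108, 110, 112, 114, 116, 118, 120, 122, 124, 126, 128, 130, 132]
54   .   .   .  34  34  34  32   .   .   .   .   .   .   .   .   .   .   .   .   .   .   .   .   .   .   .
56   .   .   .  34  34  34  31   .   .   .   .   .   .   .   .   .   .   .   .   .   .   .   .   .   .   .
58  19  20  21  34  34  34  21  18  18  17  16  16  16  16  17  16  17  15  16  16  16  16  16  16  17  16
60  21  21  21  34  34  34  25  21  21  21  21  21  20  20  20  21  20  20  21  21  21  21  21  21  21  21
62  21  20   .  34  35  34 133 134 134 134 134 134 134  20  21  21  21  21  21  21 134 134 134 134 134 134
64  21  20  35  35 105 113 119 119 119 118 118 123  33  30  28  29  29  28  23  21  21 124 120 119 119 120
66  21  21  35  35  35 109 119 113 120 118 114 119  82  38  38  38  38  37  34  32  36 115 103  37 119 115
68  21  21   .  35  84  85  85  85  39  38  38  38  38  38  38  38  38  38  38  38  38  37  37  38  39  38
70  90  17   .  88  93  92  89  74  74  69  56 118 122 122 122 122 123 123 122 123 122 119  52  68  74  74
72  90   . 126 126 124   .  38  38  57  76  63 113 112  65  63  67 115 116 115 114 114 113  63  76  76  38
74  89  88  88  60  59  58  63   .  77  77  60  56  63  70  70  65  55  38  38  38  38  38  57  78  78   .
76  94  93  17  17  16  54   .   .  78  79  58  68  71  73  74  71  69  55  38  38  38  38  55  77  76   .
78  94  93  16  17  16   .   .   .   .  78  67  71  74  75  75  74  71  62  38  38  38  38  54  77   .   .
```

The pin's end reaches x≈69 at y≈84 to 92. The body's tail edge is at y≈93 and its inner side at x≈64, so the pin is in behind the tail and the carrier is latched. Releasing and lifting clear.

Request:
carry_out(targets=[[[0,-0.2,0],0,0.7],[[0,-0.2,0],0,0.7],[[0,-0.2,0],0,0.6],[[0,-0.2,0],0,0.5],[[0,0,0],0,0.4]])

```text
clock: 22.75
tcp_pos: [0.6202, 0.0973, 0.0393]
orientation: [-0.068, 3.141, 0.001]
ft_force: [-0.5, -0.6, 0.3]
gripper_width: 0.598
grasp_force: 0.0
```

Request:
carry_out(targets=[[[0,0,-0.5],0,0.4],[[0,0,-1.5],0,0.4],[[0,0,-2.5],0,0.4],[[0,0,-3],0,0.4],[[0,0,-2],0,0.4]])

```text
clock: 23.17
tcp_pos: [0.621, 0.0985, 0.1382]
orientation: [-0.07, 3.137, 0.002]
ft_force: [0.6, 0.7, 0.8]
gripper_width: 0.6
grasp_force: 0.0
```

```bash
python3 t.py; python3 pin.py; python3 - <<'E'
from h import *
snapshot('wrist')
for t in('stem','carrier'):
  for r in place_of('wrist',t)[:2]: print(t,r['score'],r['xyz'])
E
```

```text
tcp 80.30948845360044 109.16114433334144 stem(along pad) 80.32544305224003 104.46117569421192 R 131.77372283181373 th 142.44150839353594 yaw 90.19449654344055 F tool [-0.7  0.6 -0.8] 0.0 23.1667
rows: track x; cols: track y [82, 84, 86, 88, 90, 92, 94, 96, 98, 100, 102, 104, 106, 108, 110, 112, 114, 116, 118, 120, 122, 124, 126, 128, 130, 132]
54   .   .   .  34  34  34  32   .   .   .   .   .   .   .   .   .   .   .   .   .   .   .   .   .   .   .
56   6   6   .  34  34  34  29   6   6   6   6   6   6   6   6   6   6   6   6   6   6   6   6   6   6   6
58  16  16  20  34  34  34  20  17  16  16  16  16  16  16  16  15  15  15  15  15  16  17  18  15  17  15
60  21  21  21  34  34  35  21  21  21  20  20  21  21  20  21  21  21  21  21  21  21  20  20  21  20  20
62  21  21  21 234 234 234 233 233 233 234  21  21  21  21  21  20  21  21 234 233 233 233 234 234 234  21
64 215 218 222 224 225 225 226 228 231 231  31  33  32  30  28  27  28  27  32 231 227 226 224 223 222 222
66 213 216 218 220 219 221 222 224  38  37  37  37  38  38  38  38  38  38  38  35 224 222 220 219 219 219
68  21  21 212 221 128  34  37  38  38  37  38  38  38  38  38  38  37  38  37  37  38  38  38  38  38  36
70 190 193 195   .   .   .  39 218 220 223 222 222 222 222 222 222 222 223 222 221 218  38  37  38  38  38
72 170 166  16  17  17  16 212 214 217 219 219 219 219 219 219 219 220 218 219 217 215 212  38  37  38  37
74 178 164  16  16  16  16  38  38  37  38  38  57  66  70  70  68  55  38  38  39  37  37  37  37  37  37
76 179 164  16  16  16  16  37  38  37  38  54  70  72  73  73  71  70  52  38  38  38  38  38  38  38  38
78 179 164  17  16  16  16  37  38  38  38  67  71  75  75  75  74  71  67  38  38  37  38  38  38  38  38
stem 0.75 [0.6174, 0.0969, 0.0553]
stem 0.25 [0.6252, -0.0145, 0.0063]
carrier 0.84 [0.6139, 0.0983, 0.0081]
```

```bash
python3 -c "
from workcell import *
print(finish_job())"
```

```text
the job is handed in; nothing more can be done
None
```

The carrier was pushed round the bend into the grey head and let go, and the job was handed in at about 23 s. It measures as latched: the catch pin sits right behind its tail (depth readings). `finish_job` gave no verdict, and peak push was 13.6 N along the lane (about 15.5 N with the vertical part).

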